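# Restock the seasoning carousel and hold the red jar at the scale

## Robot

A 6-joint arm with a two-finger parallel gripper is mounted at the origin on the work surface. World frame = base frame: x ahead of the robot, y to its left, z up, the work surface at z = 0. Lengths are in m, angles in rad, forces in N, time in s.
With the tool pointing down it reaches from about 0.25 to 0.775 m from the base axis. Payload 4 kg.
Tool frame: the origin (TCP) lies midway between the tips of the shut fingers; the grasp point (between the pads) lies 19 mm behind it; z points along the fingers, x is the direction in which the jaws open and shut, and the axes are right-handed (so a half turn about z gives the same grasp; the last joint's range is limited). The gripper opens to 94 mm and grips with 3 to 60 N. Pads are 16 mm wide; open, the fingers measure 119 mm over their backs; the gripper's body (75 mm by 177 mm) begins 78 mm behind the grasp point.
Start: joints at [1.059, 0.087, 1.371, -0, 1.684, -0.103], TCP at [0.219, 0.505, 0.206] pointing down, gripper open.
Joint ranges: [-3.1, 3.1], [-0.76, 2.03], [0.27, 2.55], [-1.08, 4.22], [0.17, 2.65], [-2.57, 2.57]. Speed limits (rad/s): [2.79, 2.79, 3.14, 3.14, 3.14, 3.14].

## Interface

Orientations are given as [roll, pitch, yaw] about the fixed x, y, z axes, in that order (R = Rz(yaw) Ry(pitch) Rx(roll)).
In Python, from bench import * gives the robot as it stands.
- The arm moves only by the tool send_rows, never from a script. Its argument "rows" is one flat list of numbers, 7 for each row, row after row: the shift along the world's x, y, z in mm, then the turn, a rotation vector about the world's x, y, z in degrees, then the opening, from 0 (shut) to 1 (fully open). A call has exactly 8 rows; each row shifts and turns the commanded pose from where the row before left it; what a row does not reach is not made up. A row lasts 1/8 s, in which the tool goes at most 62.5 mm and 10.7 degrees, less where a joint would pass 70% of its speed; a pose out of reach is approached as far as the arm can. A call is refused whole if a number of a shift passes 62.5 or a number of a turn 10.7, either way. A call with a gripper value outside its range is refused whole. The fingers move at their own pace and stop on an object; the grip force is fixed at half the most. Time passes only in rows, so rows that do not move let the fingers close, or fill a call up. It gives the time, the measured TCP pose, the force and the opening at its end, in the units of the state.
- get_obs(): the state, without advancing time (a new reading comes with each control period).
- snapshot(name): name is "scene" or "top" or "wrist"; returns a dict with "color" (480x640x3 uint8, red, green, blue), "intrinsics" (3x3 intrinsics, pixels), "rvec" (rotation vector, rad) and "tvec" (3), from world to camera coordinates, as OpenCV has them; the wrist camera has in their place "T_tool_cam" (4x4, takes a point from camera to tool coordinates, whose origin is the TCP and whose axes are the tool frame's). Camera axes: x right, y down, z forward; pixel columns grow to the right and rows downward; lengths in m; the calibration is good to about 2 mm. The wrist camera is an equidistant fisheye: a pixel r from the principal point sees the ray r / f radians off the axis. A picture is of the moment at which its call begins: read the wrist's pose just before it. There is no depth.
- close_job(): hands the job in, once; it reports no verdict.
The state is a dict: "time": time; "joint_positions": joint angles; "qvel": joint speeds; "joint_torque": joint torques, N m; "tool_pos": TCP position; "ee_rot": TCP orientation; "wrist_force": force on the tool from outside, world axes, zero at the start; "wrist_torque": the same for the moment, N m; "width": finger opening in m.
Only numpy, scipy, OpenCV 4.12 (cv2) and the standard library are available. Lean on these libraries where they do the work, as an engineer would, in place of code of your own. Each camera call takes 0.05 s, during which the arm holds its last target.

## Task

Put the two refilled seasoning jars, green-lidded and yellow-lidded, upright into the two empty compartments of the carousel, one in each. Then turn the carousel until the red-lidded jar faces straight towards the kitchen scale, and finish with the gripper still closed on its centre handle, holding the carousel still so that I can scoop from the red jar; do not let go at the end. Keep the other jars standing in the carousel and leave the cans and the scoop where they are.

Things in the scene. Friction and masses are not known exactly. Their poses are not given: they have to be found in the camera images.
- jar_red_mid (a point): steel seasoning jar, a plain upright cylinder 56 mm across and 90 mm tall with a red lid (54 mm across, top 20 mm) and a red band; point at its centre, 45 mm above its foot, z axis up along the jar. It stands in the carousel from the start: the jar that has to face the scale. Standing in a compartment its centre is 75 mm above the bench
- jar_green_mid (a point): steel seasoning jar, a plain upright cylinder 56 mm across and 90 mm tall with a green lid (54 mm across, top 20 mm) and a green band; point at its centre, 45 mm above its foot, z axis up along the jar. It stands on the bench; to be put into an empty compartment
- jar_yellow_mid (a point): steel seasoning jar, a plain upright cylinder 56 mm across and 90 mm tall with a yellow lid (54 mm across, top 20 mm) and a yellow band; point at its centre, 45 mm above its foot, z axis up along the jar. It stands on the bench; to be put into an empty compartment
- jar_blue_mid (a point): steel seasoning jar, a plain upright cylinder 56 mm across and 90 mm tall with a blue lid (54 mm across, top 20 mm) and a blue band; point at its centre, 45 mm above its foot, z axis up along the jar. It stands in the carousel already and stays there
- jar_black_mid (a point): steel seasoning jar, a plain upright cylinder 56 mm across and 90 mm tall with a black lid (54 mm across, top 20 mm) and a black band; point at its centre, 45 mm above its foot, z axis up along the jar. It stands in the carousel already and stays there
- jar_white_mid (a point): steel seasoning jar, a plain upright cylinder 56 mm across and 90 mm tall with a white lid (54 mm across, top 20 mm) and a white band; point at its centre, 45 mm above its foot, z axis up along the jar. It stands in the carousel already and stays there
- cell_a (a point): centre of the floor of one empty compartment of the carousel, 107 mm from the turning axis, 30 mm above the bench; turns with the carousel. The six equal compartments lie between 4 mm thick radial dividers, 20 mm high like the outer rim, and a round hub, 136 mm across and 18 mm high. A jar has about 10 mm of play radially and 20 mm sideways, each way
- cell_b (a point): centre of the floor of the other empty compartment, likewise
- handle: the carousel's centre handle, a black bar 70 mm long, 14 mm thick, 28 mm tall on a 12 mm steel column on the turning axis. Origin at the bar's centre, 115 mm above the bench. x axis along the 70 mm length, pointing towards the red jar's compartment; y through the 14 mm thickness; z up. It is fixed to the carousel and turns with it
- carousel (a joint): turning angle in rad of the carousel, a matt aluminium round tray 300 mm across with six compartments; counter-clockwise from above is positive, 0 is where it stood at the start. It turns freely either way, without stop, on a light bearing (about 0.06 N m of friction)
- foot: the fixed round foot under the carousel, 170 mm across; origin on the turning axis at bench height. Its x axis points from the turning axis straight at the middle of the scale
- scale: white kitchen scale, 190 mm by 145 mm and 40 mm high with a can on it, its middle about 290 mm from the carousel's axis; does not move. Origin at bench height under the middle of the scale
- can_weighed: sealed steel can, 77 mm across and 45 mm tall, standing on the scale; origin at the centre of its underside. Leave it
- can_1: sealed steel can, 77 mm across and 45 mm tall, standing on the bench; origin at the centre of its underside. Leave it
- can_2: another such can on the bench. Leave it
- scoop: steel measuring scoop, 170 mm long and 26 mm high, lying on the bench along its x axis; origin at bench height near its middle. Leave it

How it is judged:
By the outcome, as a careful person would: the job done as asked, in the order asked, and still so for the second after the job is handed in, while the arm keeps its last pose, push and grip.
It also fails if it takes over 72 s, if anything falls off the work surface, if the arm or the gripper's body presses on something with over 40 N, if the wrist force passes 120 N, or if a joint passes its speed limit or range.

## Working session

There is one attempt and no reset: what is moved stays moved. The work goes in short steps, Python scripts to look and compute and a tool call to move; the robot and the scene stay as the last step left them, time stands still between calls to the robot, and variables do not carry over. Pictures are saved under pics/ and viewed, and the job is handed in when it is done.

Besides the shell and the picture viewer there is one more tool, called after "Emit:" as name(argument=value, ...) on one line, values as JSON. send_rows: Moves the arm, as the interface text tells. Its arguments: {"type":"object","properties":{"rows":{"type":"array","items":{"type":"number"}}},"required":["rows"]}

```bash
mkdir -p pics; ls; python3 - <<'E'
from bench import *
import cv2,numpy as np
o=get_obs(); print({k:np.round(v,3) for k,v in o.items()})
for n in ["scene","top","wrist"]:
    s=snapshot(n); cv2.imwrite(f"pics/{n}0.png",s["color"][:,:,::-1]); print(n,[ (k,np.round(v,4).tolist()) for k,v in s.items() if k!="color"])
E
```

```text
pics
{'time': np.float64(0.0), 'joint_positions': array([ 1.059,  0.088,  1.372, -0.   ,  1.684, -0.103]), 'qvel': array([-0.   , -0.001,  0.   ,  0.   ,  0.001,  0.   ]), 'joint_torque': array([ 1.0000e-03, -3.4017e+01, -3.0243e+01,  7.2000e-02,  3.3000e-02,
       -0.0000e+00]), 'tool_pos': array([0.218, 0.504, 0.204]), 'ee_rot': array([-3.141e+00,  2.000e-03,  1.162e+00]), 'wrist_force': array([-0.897, -0.283, -0.644]), 'wrist_torque': array([0.025, 0.054, 0.042]), 'width': np.float64(0.094)}
scene [('intrinsics', [[485.1066, 0.0, 324.7481], [0.0, 485.1066, 239.7467], [0.0, 0.0, 1.0]]), ('rvec', [0.9424, 2.5171, -1.0357]), ('tvec', [0.4229, -0.2273, 1.6286])]
top [('intrinsics', [[576.3545, 0.0, 313.8167], [0.0, 576.3545, 245.4277], [0.0, 0.0, 1.0]]), ('rvec', [2.1964, -2.1634, 0.1039]), ('tvec', [-0.0115, 0.5889, 1.5108])]
wrist [('intrinsics', [[371.6483, 0.0, 321.7685], [0.0, 371.6483, 247.0016], [0.0, 0.0, 1.0]]), ('T_tool_cam', [[1.0, 0.0006, -0.0006, 0.0004], [-0.0004, 0.9678, 0.2516, -0.0738], [0.0008, -0.2516, 0.9678, -0.1784], [0.0, 0.0, 0.0, 1.0]])]
```

View pics/top0.png

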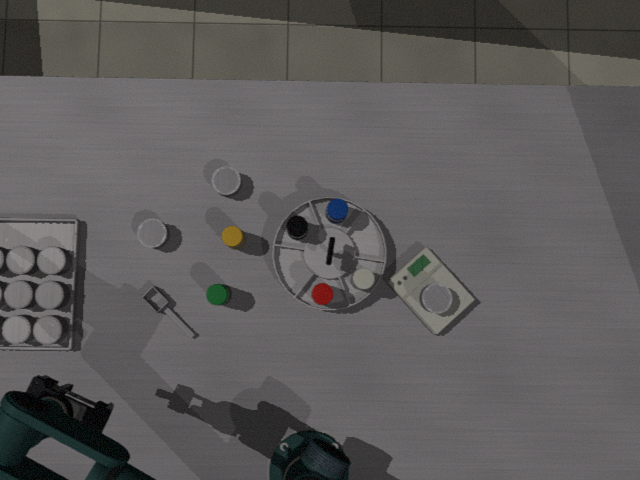

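View pics/scene0.png

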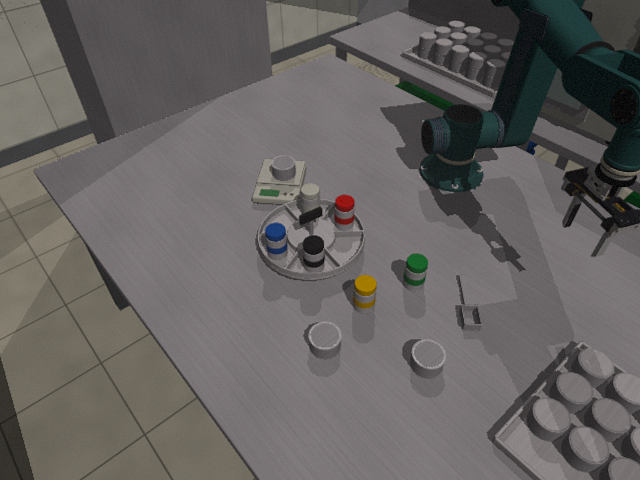

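View pics/wrist0.png

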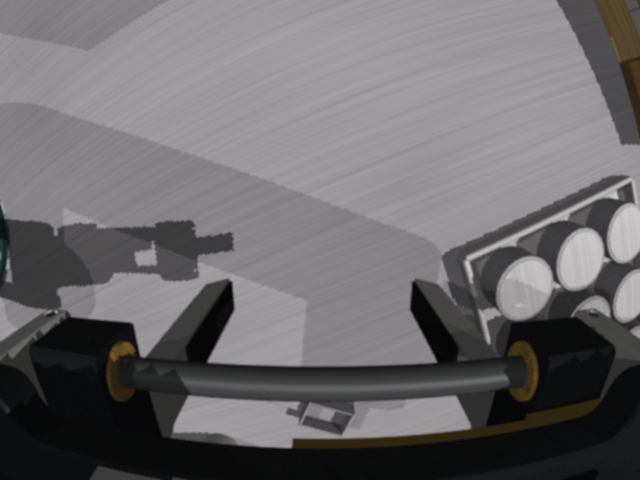

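The top view shows the carousel at about (330,254) with red (322,294), white (364,280), blue (337,210) and black (297,227). The empty cells are around (290,270) and (372,235). On the bench, green is at (218,294), yellow at (233,237), and the scale at (434,290). Next I'll measure these.

```bash
cat > h.py <<'E'
from bench import *
import cv2,numpy as np
def cast(s,uv,z):
    R=cv2.Rodrigues(np.array(s["rvec"],float))[0];t=np.array(s["tvec"],float).ravel();K=np.array(s["intrinsics"])
    c=-R.T@t; uv=np.atleast_2d(np.array(uv,float)); d=np.c_[uv,np.ones(len(uv))]@np.linalg.inv(K).T@R
    return c+d*((z-c[2])/d[:,2])[:,None]
def proj(s,p):
    return cv2.projectPoints(np.atleast_2d(np.array(p,float)),np.array(s["rvec"],float),np.array(s["tvec"],float),np.array(s["intrinsics"]),None)[0][:,0]
def masks(img):
    h=cv2.cvtColor(img,cv2.COLOR_RGB2HSV);H,S,V=cv2.split(h)
    m={}
    m["red"]=((H<8)|(H>172))&(S>140)&(V>60)
    m["green"]=(H>45)&(H<80)&(S>130)&(V>50)
    m["yellow"]=(H>15)&(H<32)&(S>140)&(V>90)
    m["blue"]=(H>100)&(H<125)&(S>140)&(V>60)
    return {k:v.astype(np.uint8) for k,v in m.items()}
def blobs(m,n=3,mn=30):
    k,l,st,c=cv2.connectedComponentsWithStats(m)
    i=[j for j in range(1,k) if st[j,4]>=mn]; i.sort(key=lambda j:-st[j,4])
    return [(c[j].round(1).tolist(),int(st[j,4]),st[j,:4].tolist(),(l==j)) for j in i[:n]]
E
python3 - <<'E'
from h import *
s=snapshot("top");im=s["color"]
for k,m in masks(im).items():
    print(k,[b[:3] for b in blobs(m)])
crop=im[180:345,200:490]
cv2.imwrite("pics/topcrop.png",cv2.resize(crop[:,:,::-1],None,fx=2.7,fy=2.7,interpolation=cv2.INTER_CUBIC))
# scale
h=cv2.cvtColor(im,cv2.COLOR_RGB2HSV)
for (u,v) in [(420,310),(400,285),(462,300),(445,330),(360,330),(355,225),(380,270),(364,280),(300,290)]: print((u,v),im[v,u],h[v,u])
E
```

```text
red [([322.1, 293.6], 355, [312, 283, 21, 22])]
green [([216.6, 294.0], 321, [207, 284, 20, 21])]
yellow [([231.6, 235.7], 327, [222, 226, 20, 21])]
blue [([337.1, 208.6], 334, [327, 199, 21, 20])]
(420, 310) [131 127 121] [ 18  19 131]
(400, 285) [119 115 108] [ 19  24 119]
(462, 300) [123 121 115] [ 23  17 123]
(445, 330) [56 59 55] [53 17 59]
(360, 330) [102  99 102] [150   8 102]
(355, 225) [70 69 70] [150   4  70]
(380, 270) [106 102 103] [173  10 106]
(364, 280) [129 128 119] [ 27  20 129]
(300, 290) [109 109 107] [ 30   5 109]
```

View pics/topcrop.png

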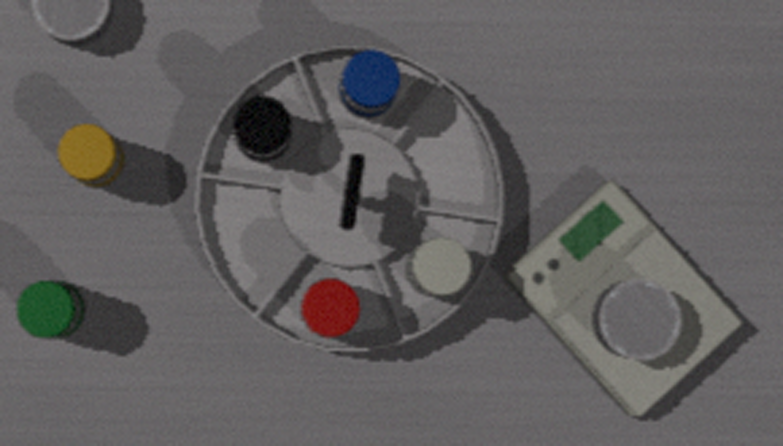

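```bash
cat > m.py <<'E'
from h import *
def rimfit(s,c0):
    g=cv2.cvtColor(s["color"],cv2.COLOR_RGB2GRAY).astype(np.float32); c=np.array(c0,float)
    rr=np.arange(.138,.160,.0005)
    for _ in range(4):
        P=[]
        for a in np.radians(np.arange(0,360,3)):
            d=np.array([np.cos(a),np.sin(a)])
            uv=proj(s,np.c_[c+rr[:,None]*d,np.full(len(rr),.05)]).astype(np.float32)
            v=cv2.remap(g,uv[:,0].copy(),uv[:,1].copy(),cv2.INTER_LINEAR).ravel()
            v=cv2.GaussianBlur(v[None],(0,0),2).ravel() if 0 else v
            i=v.argmax()
            if v[i]-np.median(v)>15: P.append(c+rr[i]*d)
        P=np.array(P); keep=np.ones(len(P),bool)
        for _ in range(5):
            A=np.c_[2*P[keep],np.ones(keep.sum())];x=np.linalg.lstsq(A,(P[keep]**2).sum(1),rcond=None)[0]
            r=np.sqrt(x[2]+x[:2]@x[:2]);e=np.abs(np.linalg.norm(P-x[:2],axis=1)-r);keep=e<max(.0015,2*np.median(e))
        c=x[:2]
    return c,r,keep.sum()
def handle(s,c0,zt=.129):
    u0,v0=proj(s,[*c0,zt])[0]; g=s["color"].max(2)
    m=np.zeros_like(g); yy,xx=np.mgrid[:480,:640]
    m=((g<38)&(np.hypot(xx-u0,yy-v0)<24)).astype(np.uint8)
    b=blobs(m,1)[0]; ys,xs=np.nonzero(b[3]); P=cast(s,np.c_[xs,ys],zt)[:,:2]
    c=P.mean(0);w,V=np.linalg.eigh(np.cov((P-c).T));d=V[:,1]
    return c,np.sqrt(w*12),d,b[:3]
E
python3 - <<'E'
from m import *
s=snapshot("top");im=s["color"];M=masks(im)
pos={}
for k,z in dict(red=.12,blue=.12,green=.09,yellow=.09).items():
    b=blobs(M[k],1)[0]; (p,r)=cv2.minEnclosingCircle(np.argwhere(b[3])[:,::-1].astype(np.float32))
    pos[k]=cast(s,b[0],z)[0]; print(k,pos[k].round(4), "diam px",2*r, cast(s,p,z)[0].round(4))
h=handle(s,cast(s,(331,251),.129)[0][:2]);print("handle",h, np.degrees(np.arctan2(h[2][1],h[2][0])))
print("rim",rimfit(s,h[0]))
hs=cv2.cvtColor(im,cv2.COLOR_RGB2HSV);hh=hs.astype(int)
m=((hh[...,0]>=12)&(hh[...,0]<=90)&(hh[...,1]>=12)&(hh[...,2]>95)).astype(np.uint8);m[:,:380]=0;m[:,500:]=0;m[:230]=0;m[350:]=0
m=cv2.morphologyEx(m,cv2.MORPH_OPEN,np.ones((3,3)));
cn=max(cv2.findContours(m,0,2)[0],key=cv2.contourArea);r=cv2.minAreaRect(cn);bx=cv2.boxPoints(r);print(r)
w=cast(s,bx,.04);print("scale corners",w.round(4),"mid",w.mean(0),np.linalg.norm(w-np.roll(w,1,0),axis=1))
c=h[0];d=w.mean(0)[:2]-c;print("scale dir",np.degrees(np.arctan2(d[1],d[0])),np.linalg.norm(d))
for k in("red","blue"): d=pos[k][:2]-c;print(k,np.degrees(np.arctan2(d[1],d[0])),np.linalg.norm(d))
# scene cross-check
t=snapshot("scene");N=masks(t["color"])
for k in pos: print(k,proj(t,pos[k]-[0,0,.01]).round(1),[q[:3] for q in blobs(N[k],2)])
E
```

```text
red [ 0.4607 -0.0243  0.12  ] diam px 21.382394790649414 [ 0.4608 -0.0247  0.12  ]
blue [ 0.6747 -0.0594  0.12  ] diam px 20.808853149414062 [ 0.675  -0.0589  0.12  ]
green [0.4561 0.2422 0.09  ] diam px 20.281147003173828 [0.4561 0.242  0.09  ]
yellow [0.6051 0.2083 0.09  ] diam px 20.422618865966797 [0.6048 0.2083 0.09  ]
handle (array([ 0.56777482, -0.04265317]), array([0.01091395, 0.06577112]), array([-0.99148337,  0.13023338]), ([330.1, 250.6], 117, [327, 237, 8, 28])) 172.51692121007918
rim (array([ 0.5687775 , -0.04197047]), np.float64(0.14764840796903062), np.int64(50))
((430.40057373046875, 290.3895568847656), (72.61983489990234, 53.145530700683594), 48.012786865234375)
scale corners [[ 0.4964 -0.1947  0.04  ]
 [ 0.5919 -0.2989  0.04  ]
 [ 0.4515 -0.4264  0.04  ]
 [ 0.3576 -0.3221  0.04  ]] mid [ 0.47433721 -0.31053724  0.04      ] [0.18843687 0.14138806 0.18955963 0.14033072]
scale dir -109.22870503374052 0.2837119372136179
red 170.2885333569347 0.10866186245064
blue -8.924880889576793 0.10824155396122552
red [[345.7 203.4]] [([344.4, 202.8], 256, [336, 195, 18, 17]), ([344.2, 220.2], 96, [335, 215, 19, 10])]
blue [[276.6 232.2]] [([275.2, 231.6], 285, [266, 223, 20, 18]), ([277.8, 249.8], 85, [269, 244, 18, 10])]
green [[417.7 263.4]] [([417.2, 262.8], 308, [407, 254, 21, 19]), ([432.6, 95.6], 133, [412, 85, 42, 21])]
yellow [[366.4 285.6]] [([365.4, 284.7], 358, [355, 275, 22, 21]), ([365.8, 304.2], 87, [358, 299, 17, 9])]
```

Plan: keep the jaws radial to both empty cells (yaw -67.5°). I'll take green first.

Emit:
send_rows(rows=[15, -16.5, -3.4, 0, 0, -8.4, 1, 15, -16.5, -3.4, 0, 0, -8.4, 1, 15, -16.5, -3.4, 0, 0, -8.4, 1, 15, -16.5, -3.4, 0, 0, -8.4, 1, 15, -16.5, -3.4, 0, 0, -8.4, 1, 15, -16.5, -3.4, 0, 0, -8.4, 1, 15, -16.5, -3.4, 0, 0, -8.4, 1, 15, -16.5, -3.4, 0, 0, -8.4, 1])

```text
time: 1.3
tool_pos: [0.3391, 0.3721, 0.1782]
ee_rot: [3.142, -0.0, -0.016]
wrist_force: [0.0, -0.2, 0.3]
width: 0.094
```

Emit:
send_rows(rows=[15, -16.5, -3.4, 0, 0, -8.4, 1, 15, -16.5, -3.4, 0, 0, -8.4, 1, 15, -16.5, -3.4, 0, 0, -8.4, 1, 15, -16.5, -3.4, 0, 0, -8.4, 1, 15, -16.5, -3.4, 0, 0, -8.4, 1, 15, -16.5, -3.4, 0, 0, -8.4, 1, 15, -16.5, -3.4, 0, 0, -8.4, 1, 0, 0, 0, 0, 0, -8.0, 1])

```text
time: 2.3
tool_pos: [0.4443, 0.256, 0.154]
ee_rot: [3.141, -0.0, -1.184]
wrist_force: [0.2, 0.4, -0.2]
width: 0.094
```

```bash
python3 - <<'E'
from m import *
o=get_obs();s=snapshot("wrist");cv2.imwrite("pics/w1.png",s["color"][:,:,::-1])
print(o["time"],o["tool_pos"].round(4),np.degrees(o["ee_rot"]).round(2),o["joint_positions"].round(2),o["wrist_force"].round(1))
E
```

```text
2.3 [0.4443 0.256  0.154 ] [ 1.7995e+02 -3.0000e-02 -6.7820e+01] [ 0.41  0.02  1.54 -0.    1.58  1.6 ] [ 0.2  0.4 -0.2]
```

View pics/w1.png

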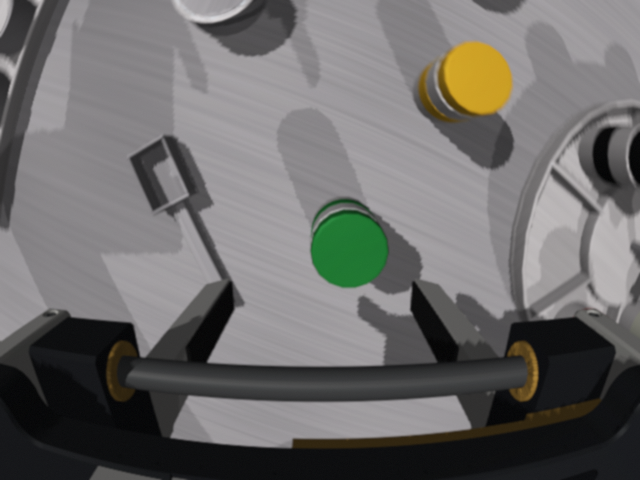

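Green's lid is at (349,248), ahead of the fingers. The arm isn't over the jar yet. I'll locate both jars through the fisheye as a cross-check.

```bash
cat >> m.py <<'E'
def wcast(o,s,uv,z):
    from scipy.spatial.transform import Rotation as Ro
    K=np.array(s["intrinsics"]);T=np.array(s["T_tool_cam"])
    uv=np.atleast_2d(np.array(uv,float)); x=(uv-K[:2,2])/K[0,0]; r=np.linalg.norm(x,axis=1)
    d=np.c_[x/np.maximum(r,1e-9)[:,None]*np.sin(r)[:,None],np.cos(r)]
    R=Ro.from_euler("xyz",o["ee_rot"]).as_matrix(); c=R@T[:3,3]+o["tool_pos"]; d=d@T[:3,:3].T@R.T
    return c+d*((z-c[2])/d[:,2])[:,None]
E
python3 - <<'E'
from m import *
o=get_obs();s=snapshot("wrist");M=masks(s["color"])
for k in("green","yellow"):
    b=blobs(M[k],1)[0]; 
    m=b[3].astype(np.uint8);m=cv2.morphologyEx(m,cv2.MORPH_OPEN,np.ones((25,25)))
    ys,xs=np.nonzero(m);print(k,wcast(o,s,np.c_[xs,ys],.09).mean(0).round(4), b[0])
E
```

```text
green [0.4587 0.2427 0.09  ] [349.7, 248.1]
yellow [0.6037 0.2095 0.09  ] [474.2, 75.6]
```

Emit:
send_rows(rows=[12.5, -13.5, 0, 0, 0, 0, 1, 0, 0, -20, 0, 0, 0, 1, 0, 0, -25, 0, 0, 0, 1, 0, 0, -25, 0, 0, 0, 1, 0, 0, -25, 0, 0, 0, 1, 0, 0, -18, 0, 0, 0, 1, 0, 0, -7, 0, 0, 0, 1, 0, 0, 0, 0, 0, 0, 1])

```text
time: 3.4
tool_pos: [0.4563, 0.2436, 0.0345]
ee_rot: [3.141, -0.0, -1.176]
wrist_force: [-0.7, 0.5, 0.6]
width: 0.0939
```

Emit:
send_rows(rows=[0, 0, 0, 0, 0, 0, 0, 0, 0, 0, 0, 0, 0, 0, 0, 0, 0, 0, 0, 0, 0, 0, 0, 0, 0, 0, 0, 0, 0, 0, 0, 0, 0, 0, 0, 0, 0, 0, 0, 0, 0, 0, 0, 0, 0, 0, 0, 0, 0, 0, 0, 0, 0, 0, 0, 0])

```text
time: 4.4
tool_pos: [0.4566, 0.2433, 0.0349]
ee_rot: [-3.141, -0.001, -1.177]
wrist_force: [1.1, -4.1, 3.7]
width: 0.0555
```

Emit:
send_rows(rows=[0, 0, 10, 0, 0, 0, 0, 0, 0, 25, 0, 0, 0, 0, 0, 0, 30, 0, 0, 0, 0, 0, 0, 25, 0, 0, 0, 0, 8, -22, 20, 0, 0, 0, 0, 12, -30, 0, 0, 0, 0, 0, 12, -32, 0, 0, 0, 0, 0, 12, -32, 0, 0, 0, 0, 0])

```text
time: 5.4
tool_pos: [0.4997, 0.1279, 0.144]
ee_rot: [3.141, 0.002, -1.176]
wrist_force: [0.1, -0.8, -2.3]
width: 0.0558
```

Emit:
send_rows(rows=[12, -32, 0, 0, 0, 0, 0, 12, -30, 0, 0, 0, 0, 0, 3, -8, 0, 0, 0, 0, 0, 0, 0, 0, 0, 0, 0, 0, 0, 0, 0, 0, 0, 0, 0, 0, 0, 0, 0, 0, 0, 0, 0, 0, 0, 0, 0, 0, 0, 0, 0, 0, 0, 0, 0, 0])

```text
time: 6.4
tool_pos: [0.5271, 0.0581, 0.1446]
ee_rot: [-3.141, -0.0, -1.176]
wrist_force: [0.7, -0.2, -2.6]
width: 0.0554
```

```bash
python3 - <<'E'
from m import *
o=get_obs();s=snapshot("wrist");cv2.imwrite("pics/w2.png",s["color"][:,:,::-1])
s=snapshot("scene");cv2.imwrite("pics/s2.png",s["color"][:,:,::-1])
print(o["time"],o["tool_pos"].round(4),np.degrees(o["ee_rot"]).round(2),o["joint_positions"].round(2),o["wrist_force"].round(1))
E
```

```text
6.4 [0.5271 0.0581 0.1446] [-179.99   -0.    -67.39] [0.   0.06 1.52 0.   1.56 1.18] [ 0.7 -0.2 -2.6]
```

View pics/w2.png

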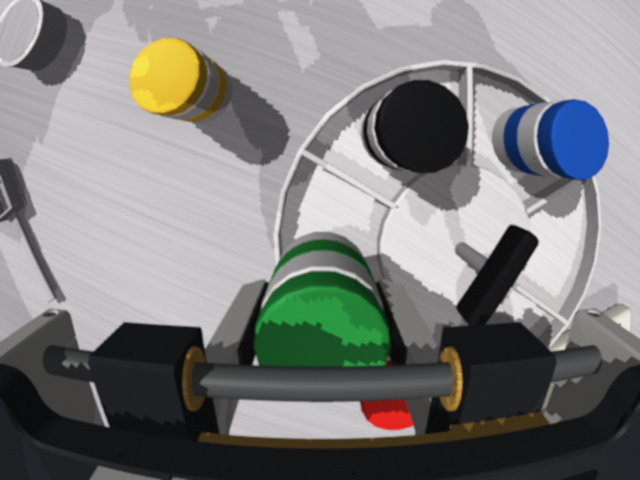

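View pics/s2.png

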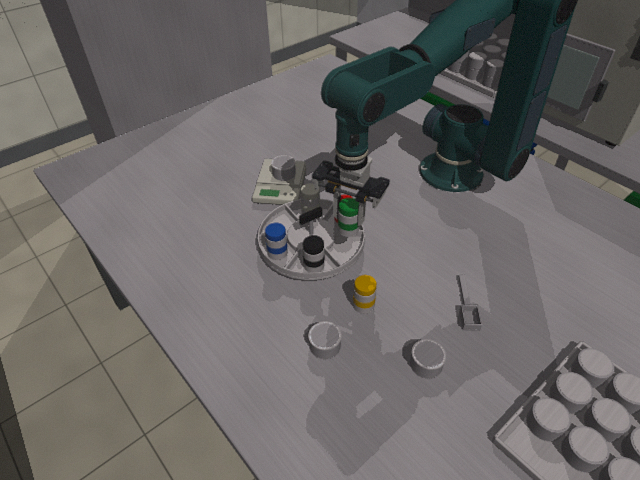

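Green is held upright over the near empty cell, with a divider on each side. Now lower and release it.

Emit:
send_rows(rows=[0, -1, -15, 0, 0, 0, 0, 0, 0, -20, 0, 0, 0, 0, 0, 0, -20, 0, 0, 0, 0, 0, 0, -12, 0, 0, 0, 0, 0, 0, -7, 0, 0, 0, 0, 0, 0, -3, 0, 0, 0, 0, 0, 0, -2, 0, 0, 0, 0, 0, 0, 0, 0, 0, 0, 0])

```text
time: 7.5
tool_pos: [0.5275, 0.0567, 0.066]
ee_rot: [-3.141, -0.0, -1.177]
wrist_force: [-0.0, 0.7, -1.7]
width: 0.0556
```

Emit:
send_rows(rows=[0, 0, -1, 0, 0, 0, 0, 0, 0, 0, 0, 0, 0, 0.72, 0, 0, 0, 0, 0, 0, 0.72, 0, 0, 0, 0, 0, 0, 0.72, 0, 0, 0, 0, 0, 0, 0.72, 0, 0, 8, 0, 0, 0, 0.72, 0, 0, 25, 0, 0, 0, 0.72, 0, 0, 30, 0, 0, 0, 0.72])

```text
time: 8.5
tool_pos: [0.5268, 0.0567, 0.1281]
ee_rot: [3.141, 0.0, -1.177]
wrist_force: [0.9, 0.1, 0.6]
width: 0.0677
```

```bash
python3 - <<'E'
from m import *
o=get_obs();s=snapshot("wrist");cv2.imwrite("pics/w3.png",s["color"][:,:,::-1])
print(o["time"],o["tool_pos"].round(4),np.degrees(o["ee_rot"]).round(2),o["joint_positions"].round(2),o["wrist_force"].round(1),o["width"])
E
```

```text
8.5 [0.5268 0.0567 0.1281] [ 1.7994e+02  2.0000e-02 -6.7430e+01] [ 0.    0.07  1.54 -0.    1.53  1.18] [0.9 0.1 0.6] 0.06773818063761743
```

View pics/w3.png

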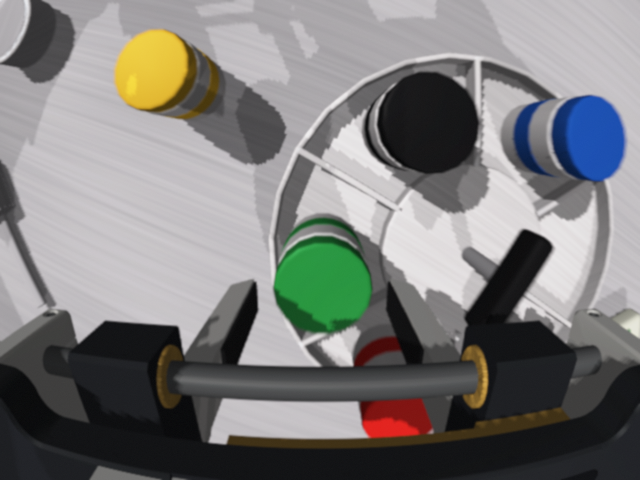

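Green is standing in its cell. Next, yellow at about (0.6045, 0.2088).

Emit:
send_rows(rows=[0, 0, 25, 0, 0, 0, 0.72, 10, 20, 5, 0, 0, 0, 0.72, 15, 30, 0, 0, 0, 0, 1, 15, 30, 0, 0, 0, 0, 1, 15, 30, 0, 0, 0, 0, 1, 15, 28, 0, 0, 0, 0, 1, 7.5, 14, 0, 0, 0, 0, 1, 0, 0, 0, 0, 0, 0, 1])

```text
time: 9.55
tool_pos: [0.6045, 0.2098, 0.1563]
ee_rot: [3.14, 0.0, -1.175]
wrist_force: [0.4, 0.0, 0.6]
width: 0.0939
```

```bash
python3 - <<'E'
from m import *
o=get_obs();s=snapshot("wrist");M=masks(s["color"])
cv2.imwrite("pics/w4.png",s["color"][:,:,::-1])
print(o["tool_pos"].round(4),o["width"],np.degrees(o["ee_rot"]).round(2))
b=blobs(M["yellow"],1)[0];m=cv2.morphologyEx(b[3].astype(np.uint8),cv2.MORPH_OPEN,np.ones((25,25)))
ys,xs=np.nonzero(m);print(wcast(o,s,np.c_[xs,ys],.09).mean(0).round(4), b[0])
E
```

```text
[0.6045 0.2098 0.1563] 0.09386760852328224 [179.9    0.   -67.33]
[0.6082 0.2073 0.09  ] [328.4, 255.7]
```

View pics/w4.png

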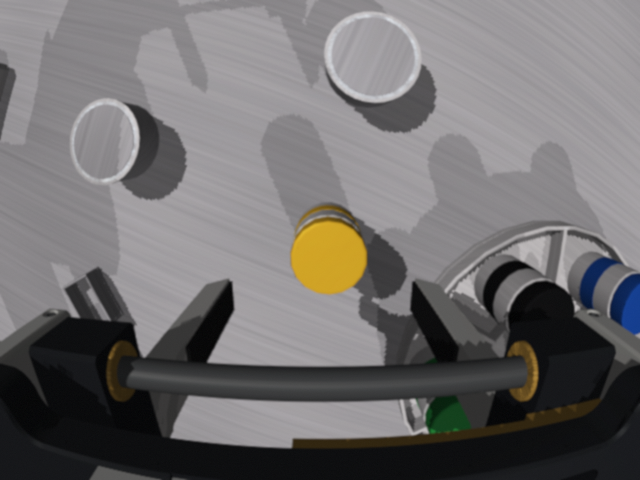

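Yellow's lid is at (328,256), centred between the fingers. Descend and grip.

Emit:
send_rows(rows=[1, -1.5, -20, 0, 0, 0, 1, 0, 0, -25, 0, 0, 0, 1, 0, 0, -25, 0, 0, 0, 1, 0, 0, -25, 0, 0, 0, 1, 0, 0, -18, 0, 0, 0, 1, 0, 0, -9, 0, 0, 0, 1, 0, 0, 0, 0, 0, 0, 1, 0, 0, 0, 0, 0, 0, 0])

```text
time: 10.6
tool_pos: [0.6065, 0.2073, 0.0368]
ee_rot: [-3.139, -0.0, -1.177]
wrist_force: [-0.2, 0.9, 0.6]
width: 0.0874
```

Emit:
send_rows(rows=[0, 0, 0, 0, 0, 0, 0, 0, 0, 0, 0, 0, 0, 0, 0, 0, 0, 0, 0, 0, 0, 0, 0, 0, 0, 0, 0, 0, 0, 0, 0, 0, 0, 0, 0, 0, 0, 0, 0, 0, 0, 0, 0, 0, 10, 0, 0, 0, 0, 0, 0, 25, 0, 0, 0, 0])

```text
time: 11.6
tool_pos: [0.6037, 0.2072, 0.0686]
ee_rot: [3.136, 0.002, -1.177]
wrist_force: [0.3, 0.0, -1.2]
width: 0.0557
```

Emit:
send_rows(rows=[0, 0, 30, 0, 0, 0, 0, 0, 0, 30, 0, 0, 0, 0, 0, 0, 30, 0, 0, 0, 0, 0, 0, 25, 0, 0, 0, 0, 0, -20, 5, 0, 0, 0, 0, 0, -35, 0, 0, 0, 0, 0, 1, -40, 0, 0, 0, 0, 0, 1, -40, 0, 0, 0, 0, 0])

```text
time: 12.6
tool_pos: [0.6065, 0.07, 0.1887]
ee_rot: [3.139, 0.001, -1.177]
wrist_force: [0.2, 0.8, -1.3]
width: 0.0558
```

Emit:
send_rows(rows=[1, -40, 0, 0, 0, 0, 0, 1, -40, 0, 0, 0, 0, 0, 0, -40, 0, 0, 0, 0, 0, 0, -40, 0, 0, 0, 0, 0, 0, -35, 0, 0, 0, 0, 0, 0, -16, 0, 0, 0, 0, 0, 0, 0, 0, 0, 0, 0, 0, 0, 0, 0, 0, 0, 0, 0])

```text
time: 13.6
tool_pos: [0.6095, -0.1377, 0.1902]
ee_rot: [3.141, 0.001, -1.176]
wrist_force: [-0.5, 0.1, -1.2]
width: 0.0554
```

```bash
python3 - <<'E'
from m import *
o=get_obs();s=snapshot("wrist");cv2.imwrite("pics/w5.png",s["color"][:,:,::-1])
print(o["time"],o["tool_pos"].round(4),np.degrees(o["ee_rot"]).round(2),o["joint_positions"].round(2),o["wrist_force"].round(1),o["width"])
E
```

```text
13.6 [ 0.6095 -0.1377  0.1902] [ 1.7999e+02  6.0000e-02 -6.7360e+01] [-0.31  0.26  1.2   0.    1.68  0.86] [-0.5  0.1 -1.2] 0.05541425442558575
```

View pics/w5.png

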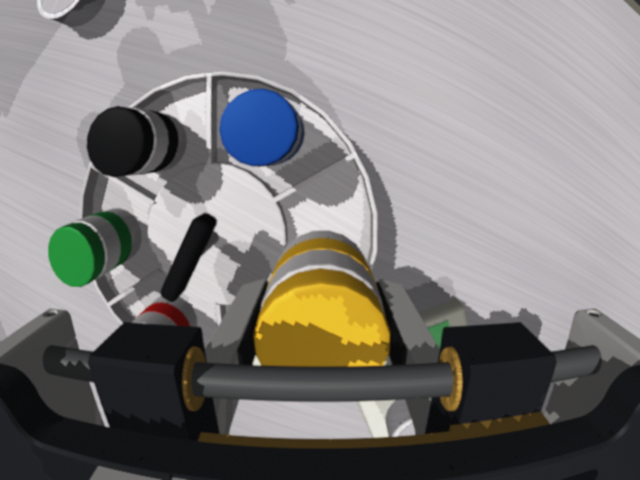

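Yellow is over the far empty cell, with the divider to blue behind it. Lower it.

Emit:
send_rows(rows=[0, -3, -15, 0, 0, 0, 0, 0, 0, -25, 0, 0, 0, 0, 0, 0, -25, 0, 0, 0, 0, 0, 0, -25, 0, 0, 0, 0, 0, 0, -17, 0, 0, 0, 0, 0, 0, -9, 0, 0, 0, 0, 0, 0, -5, 0, 0, 0, 0, 0, 0, 0, 0, 0, 0, 0])

```text
time: 14.65
tool_pos: [0.6099, -0.1419, 0.0699]
ee_rot: [-3.141, -0.001, -1.177]
wrist_force: [-0.4, 0.9, -1.3]
width: 0.0554
```

Emit:
send_rows(rows=[0, 0, -2, 0, 0, 0, 0, 0, 0, -1.5, 0, 0, 0, 0, 0, 0, 0, 0, 0, 0, 0, 0, 0, 0, 0, 0, 0, 0, 0, 0, 0, 0, 0, 0, 0, 0, 0, 0, 0, 0, 0, 0, 0, 0, 0, 0, 0, 0, 0, 0, 0, 0, 0, 0, 0, 0])

```text
time: 15.65
tool_pos: [0.6096, -0.1418, 0.066]
ee_rot: [-3.142, -0.0, -1.177]
wrist_force: [0.6, 0.3, -1.2]
width: 0.0555
```

Emit:
send_rows(rows=[0, 0, -1, 0, 0, 0, 0, 0, 0, -0.5, 0, 0, 0, 0, 0, 0, 0, 0, 0, 0, 0, 0, 0, 0, 0, 0, 0, 0, 0, 0, 0, 0, 0, 0, 0, 0, 0, 0, 0, 0, 0, 0, 0, 0, 0, 0, 0, 0, 0, 0, 0, 0, 0, 0, 0, 0])

```text
time: 16.65
tool_pos: [0.61, -0.1417, 0.0658]
ee_rot: [-3.14, -0.001, -1.177]
wrist_force: [-1.8, 0.8, 4.8]
width: 0.0555
```

Contact is felt (z force rose to 4.8 N). Release and rise.

Emit:
send_rows(rows=[0, 0, 0, 0, 0, 0, 0.72, 0, 0, 0, 0, 0, 0, 0.72, 0, 0, 0, 0, 0, 0, 0.72, 0, 0, 0, 0, 0, 0, 0.72, 0, 0, 10, 0, 0, 0, 0.72, 0, 0, 25, 0, 0, 0, 0.72, 0, 0, 35, 0, 0, 0, 0.72, 0, 0, 40, 0, 0, 0, 0.72])

```text
time: 17.65
tool_pos: [0.6094, -0.1417, 0.1758]
ee_rot: [3.141, 0.0, -1.177]
wrist_force: [0.5, -0.7, 0.1]
width: 0.0674
```

```bash
python3 - <<'E'
from m import *
o=get_obs();s=snapshot("wrist");cv2.imwrite("pics/w6.png",s["color"][:,:,::-1])
print(o["time"],o["tool_pos"].round(4),np.degrees(o["ee_rot"]).round(2),o["joint_positions"].round(2),o["wrist_force"].round(1),o["width"])
E
```

```text
17.65 [ 0.6094 -0.1417  0.1758] [ 1.7998e+02  1.0000e-02 -6.7430e+01] [-0.32  0.26  1.23 -0.    1.65  0.86] [ 0.5 -0.7  0.1] 0.06740654988414116
```

View pics/w6.png

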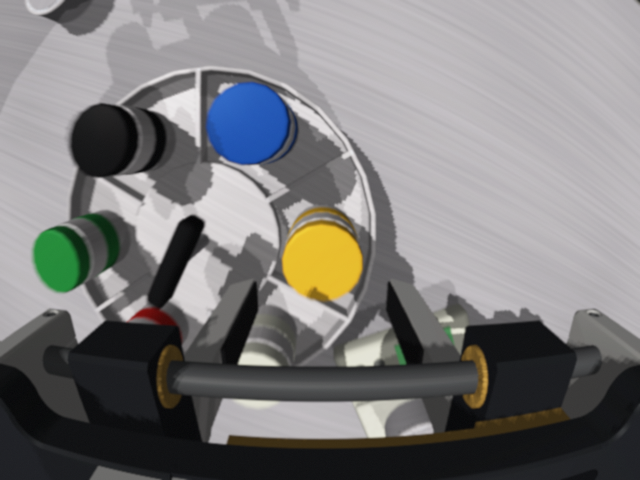

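Both jars stand in their cells. Next, go over the handle with the jaws across the bar.

Emit:
send_rows(rows=[-4, 10, 0, 0, 0, -3.8, 0.55, -6, 15, 0, 0, 0, -3.8, 0.55, -7, 17, 0, 0, 0, -3.8, 0.55, -7, 17, 0, 0, 0, -3.8, 0.55, -7, 17, 0, 0, 0, -3.8, 0.55, -6, 15, 0, 0, 0, -3.8, 0.55, -4, 8, 0, 0, 0, -3.8, 0.55, 0, 0, 0, 0, 0, -3.8, 0.55])

```text
time: 18.7
tool_pos: [0.5686, -0.0421, 0.1753]
ee_rot: [-3.14, 0.0, -1.708]
wrist_force: [-0.1, -0.6, -0.1]
width: 0.0515
```

Emit:
send_rows(rows=[0, 0, 0, 0, 0, 0, 0.55, 0, 0, 0, 0, 0, 0, 0.55, 0, 0, 0, 0, 0, 0, 0.55, 0, 0, 0, 0, 0, 0, 0.55, 0, 0, 0, 0, 0, 0, 0.55, 0, 0, 0, 0, 0, 0, 0.55, 0, 0, 0, 0, 0, 0, 0.55, 0, 0, 0, 0, 0, 0, 0.55])

```text
time: 19.7
tool_pos: [0.5686, -0.0428, 0.1745]
ee_rot: [3.142, -0.0, -1.707]
wrist_force: [0.1, 0.0, 0.2]
width: 0.0517
```

```bash
python3 - <<'E'
from m import *
o=get_obs();s=snapshot("wrist");cv2.imwrite("pics/w7.png",s["color"][:,:,::-1])
t=snapshot("top");cv2.imwrite("pics/t7.png",t["color"][:,:,::-1])
print(o["time"],o["tool_pos"].round(4),np.degrees(o["ee_rot"]).round(2),o["joint_positions"].round(2),o["wrist_force"].round(1),o["width"])
g=s["color"].max(2)
yy,xx=np.mgrid[:480,:640]
m=((g<45)&(yy<300)&(abs(xx-322)<90)).astype(np.uint8)
for b in blobs(m,4): 
    ys,xs=np.nonzero(b[3]);P=wcast(o,s,np.c_[xs,ys],.129)[:,:2];c=P.mean(0);w,V=np.linalg.eigh(np.cov((P-c).T));print(b[:3],c.round(4),np.sqrt(12*w),np.degrees(np.arctan2(V[1,1],V[0,1])))
E
```

```text
19.7 [ 0.5686 -0.0428  0.1745] [180.    -0.   -97.82] [-0.17  0.14  1.37 -0.    1.63  1.53] [0.1 0.  0.2] 0.051654389855206144
([326.0, 254.2], 1721, [317, 208, 19, 92]) [ 0.5773 -0.0462] [0.01181019 0.05925157] 172.4914631705652
([239.8, 178.3], 263, [233, 155, 13, 52]) [ 6.323e-01 -6.000e-04] [0.00669276 0.02825734] 174.8269265168943
([268.0, 293.0], 97, [263, 283, 9, 17]) [ 0.5567 -0.0054] [0.00446522 0.01108134] 158.07370653216677
([375.9, 293.0], 94, [373, 282, 9, 18]) [ 0.5471 -0.075 ] [0.00437949 0.01131539] -173.79992447397598
```

View pics/w7.png

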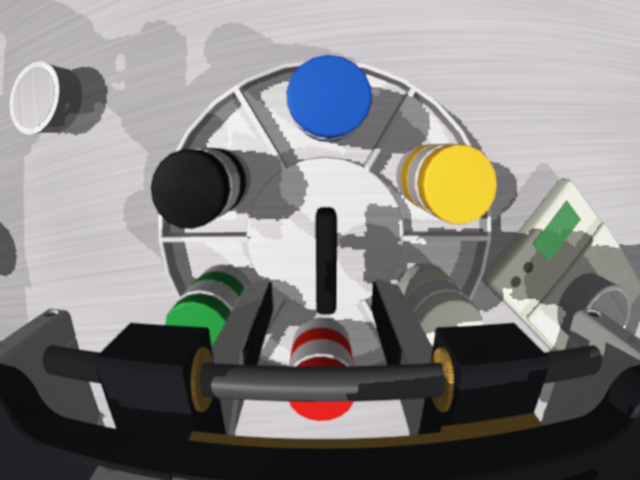

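View pics/t7.png

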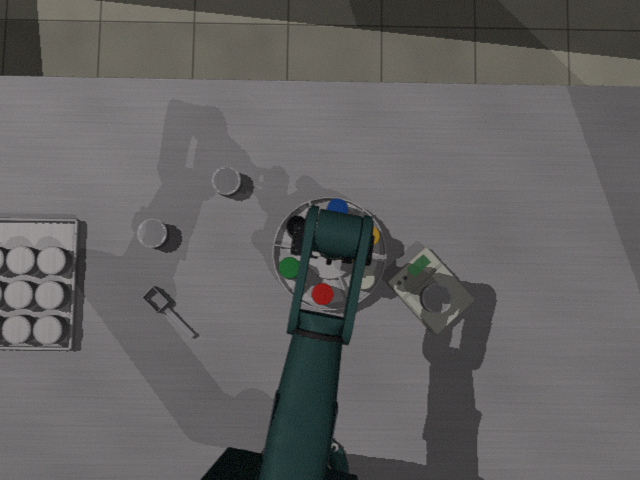

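Both views give the bar at 172.5°. Before turning, I'll refine the scale's direction from the first top picture.

```bash
python3 - <<'E'
from m import *
s=snapshot("top");im=cv2.imread("pics/top0.png");c=im[235:345,380:490]
c=cv2.resize(c,None,fx=5.4,fy=5.4,interpolation=cv2.INTER_CUBIC);c=cv2.convertScaleAbs(c,alpha=1.6)
bx=np.array([[426.7,247.4],[388.9,280],[437,333.7],[475.9,299.3]])
w=cast(s,bx,.04);print(w.round(4),np.linalg.norm(w-np.roll(w,1,0),axis=1),w.mean(0))
h=(.5685,-.0425)
for f in(w[:,:2].mean(0),np.array([.4743,-.3105])): d=f-h;print(np.degrees(np.arctan2(d[1],d[0])),np.linalg.norm(d))
cv2.imwrite("pics/scale.png",c)
E
```

```text
[[ 0.5872 -0.3012  0.04  ]
 [ 0.4996 -0.2014  0.04  ]
 [ 0.3614 -0.3275  0.04  ]
 [ 0.4524 -0.4302  0.04  ]] [0.18663137 0.132804   0.18709778 0.13717508] [ 0.47513641 -0.31507137  0.04      ]
-108.90781780337647 0.2881178819152786
-109.36619433465349 0.2840733003997384
```

View pics/scale.png

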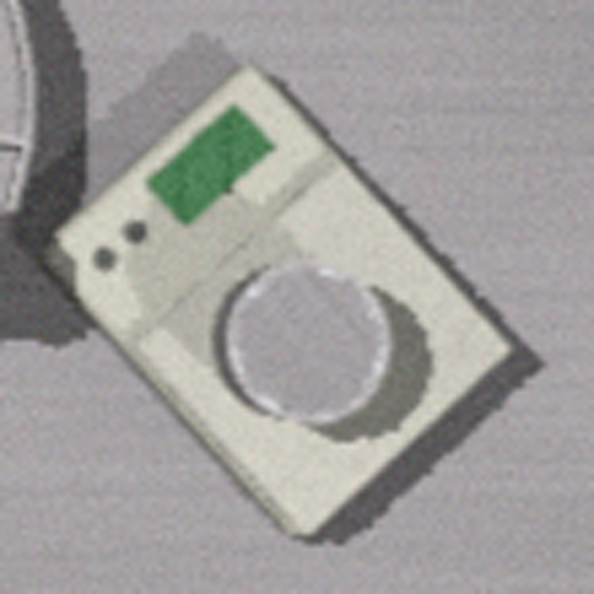

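Emit:
send_rows(rows=[0, -0.5, -15, 0, 0, 0.3, 0.55, 0, 0, -22, 0, 0, 0, 0.55, 0, 0, -22, 0, 0, 0, 0.55, 0, 0, -13, 0, 0, 0, 0.55, 0, 0, -5, 0, 0, 0, 0.55, 0, 0, 0, 0, 0, 0, 0, 0, 0, 0, 0, 0, 0, 0, 0, 0, 0, 0, 0, 0, 0])

```text
time: 20.85
tool_pos: [0.5692, -0.0434, 0.0984]
ee_rot: [-3.14, -0.0, -1.702]
wrist_force: [0.1, 0.5, -0.3]
width: 0.0252
```

Emit:
send_rows(rows=[0, 0, 0, 0, 0, 0, 0, 0, 0, 0, 0, 0, 0, 0, 0, 0, 0, 0, 0, 0, 0, 0, 0, 0, 0, 0, 0, 0, 0, 0, 0, 0, 0, 0, 0, 0, 0, 0, 0, 0, 0, 0, 0, 0, 0, 0, 0, 0, 0, 0, 0, 0, 0, 0, 0, 0])

```text
time: 21.85
tool_pos: [0.5687, -0.0456, 0.0981]
ee_rot: [-3.141, -0.004, -1.703]
wrist_force: [-1.8, -5.3, 0.1]
width: 0.0137
```

```bash
python3 - <<'E'
from m import *
o=get_obs();print({k:np.round(v,4) for k,v in o.items()})
s=snapshot("scene");cv2.imwrite("pics/s8.png",cv2.resize(s["color"][130:320,200:440,::-1],None,fx=3,fy=3,interpolation=cv2.INTER_CUBIC))
E
```

```text
{'time': np.float64(21.85), 'joint_positions': array([-0.1769,  0.1766,  1.4854, -0.0038,  1.4783,  1.5267]), 'qvel': array([-0.0006, -0.0005, -0.0014, -0.0004, -0.0019,  0.0004]), 'joint_torque': array([ 2.97940e+00, -3.62113e+01, -2.87054e+01,  1.46290e+00,
       -5.78000e-02,  4.30000e-03]), 'tool_pos': array([ 0.5687, -0.0456,  0.0981]), 'ee_rot': array([-3.1405, -0.0039, -1.7033]), 'wrist_force': array([-1.8044, -5.2892,  0.1281]), 'wrist_torque': array([-0.6711,  0.2745,  0.0583]), 'width': np.float64(0.0137)}
```

View pics/s8.png

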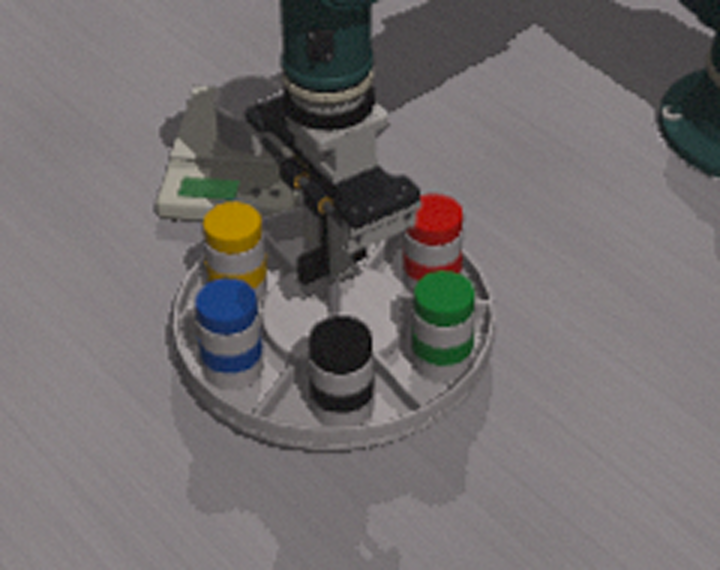

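The bar is held (width 13.7 mm), and the compliance shows the axis about 2 mm lower in y than I had it. I'll take out that side load, then turn gently.

Emit:
send_rows(rows=[0, -1, 0, 0, 0, 0, 0, 0, -1, 0, 0, 0, 0.8, 0, 0, 0, 0, 0, 0, 2, 0, 0, 0, 0, 0, 0, 3.5, 0, 0, 0, 0, 0, 0, 4.5, 0, 0, 0, 0, 0, 0, 5, 0, 0, 0, 0, 0, 0, 5, 0, 0, 0, 0, 0, 0, 5, 0])

```text
time: 22.9
tool_pos: [0.5688, -0.0461, 0.0981]
ee_rot: [-3.142, -0.002, -1.248]
wrist_force: [-2.5, -4.0, 3.4]
width: 0.0138
```

Emit:
send_rows(rows=[0, -0.5, 0, 0, 0, 5.5, 0, 0, 0, 0, 0, 0, 6, 0, 0, 0, 0, 0, 0, 6, 0, 0, 0, 0, 0, 0, 6, 0, 0, 0, 0, 0, 0, 6, 0, 0, 0, 0, 0, 0, 5.5, 0, 0, 0, 0, 0, 0, 5, 0, 0, 0, 0, 0, 0, 4, 0])

```text
time: 23.9
tool_pos: [0.5694, -0.0468, 0.0981]
ee_rot: [3.141, -0.003, -0.48]
wrist_force: [0.0, -4.8, 1.6]
width: 0.014
```

Emit:
send_rows(rows=[0, 0, 0, 0, 0, 3.5, 0, 0, 0, 0, 0, 0, 2.5, 0, 0, 0, 0, 0, 0, 1.5, 0, 0, 0, 0, 0, 0, 1, 0, 0, 0, 0, 0, 0, 0, 0, 0, 0, 0, 0, 0, 0, 0, 0, 0, 0, 0, 0, 0, 0, 0, 0, 0, 0, 0, 0, 0])

```text
time: 24.9
tool_pos: [0.5696, -0.0468, 0.0981]
ee_rot: [3.14, -0.003, -0.335]
wrist_force: [1.2, -5.7, 2.9]
width: 0.0138
```

```bash
python3 - <<'E'
from m import *
o=get_obs();print(o["time"],o["tool_pos"].round(4),np.degrees(o["ee_rot"]).round(2),o["wrist_force"].round(1),o["wrist_torque"].round(2),o["width"])
for n in["scene","top","wrist"]:
    s=snapshot(n);c=s["color"][:,:,::-1]
    if n=="scene": c=cv2.resize(c[130:320,200:440],None,fx=3,fy=3,interpolation=cv2.INTER_CUBIC)
    if n=="top": c=cv2.resize(c[180:345,260:490],None,fx=3.3,fy=3.3,interpolation=cv2.INTER_CUBIC)
    cv2.imwrite(f"pics/{n}9.png",c)
    M=masks(s["color"])
    for k in M:
        for b in blobs(M[k],2): 
            e=cast(s,b[0],.12)[0].round(4) if n=="top" else ""
            print(n,k,b[:3],e)
E
```

```text
24.9 [ 0.5696 -0.0468  0.0981] [ 1.7993e+02 -1.7000e-01 -1.9180e+01] [ 1.2 -5.7  2.9] [-0.77  0.04  0.03] 0.01383990225790909
scene red ([295.8, 209.9], 61, [290, 205, 13, 9]) 
scene red ([294.0, 194.2], 32, [290, 192, 8, 6]) 
scene green ([335.8, 196.2], 186, [327, 189, 18, 15]) 
scene green ([430.7, 94.6], 138, [412, 84, 42, 21]) 
scene yellow ([285.2, 238.1], 317, [275, 229, 21, 19]) 
scene yellow ([287.6, 256.5], 103, [278, 250, 19, 11]) 
scene blue ([324.7, 243.5], 301, [315, 235, 20, 18]) 
scene blue ([325.2, 262.1], 86, [316, 258, 19, 8]) 
top red ([371.4, 267.2], 318, [362, 257, 20, 21]) [ 0.5284 -0.1465  0.12  ]
top green ([337.4, 295.2], 276, [329, 285, 18, 20]) [ 0.4575 -0.0624  0.12  ]
top yellow ([322.4, 207.1], 214, [313, 200, 19, 16]) [ 0.6779 -0.0221  0.12  ]
top blue ([289.8, 235.2], 338, [280, 225, 21, 21]) [0.6055 0.0586 0.12  ]
wrist red ([320.0, 429.9], 767, [296, 421, 53, 17]) 
wrist green ([152.9, 406.5], 1834, [117, 386, 67, 44]) 
wrist green ([188.2, 316.8], 679, [156, 307, 62, 21]) 
wrist yellow ([504.4, 198.6], 8941, [452, 144, 104, 111]) 
wrist yellow ([406.8, 434.2], 1163, [352, 424, 112, 22]) 
wrist blue ([326.5, 71.6], 11375, [265, 13, 124, 119])
```

View pics/scene9.png

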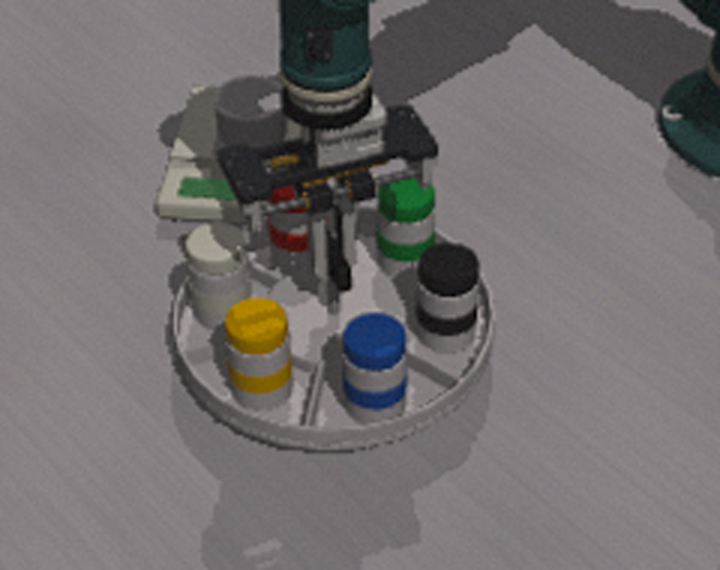

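View pics/top9.png

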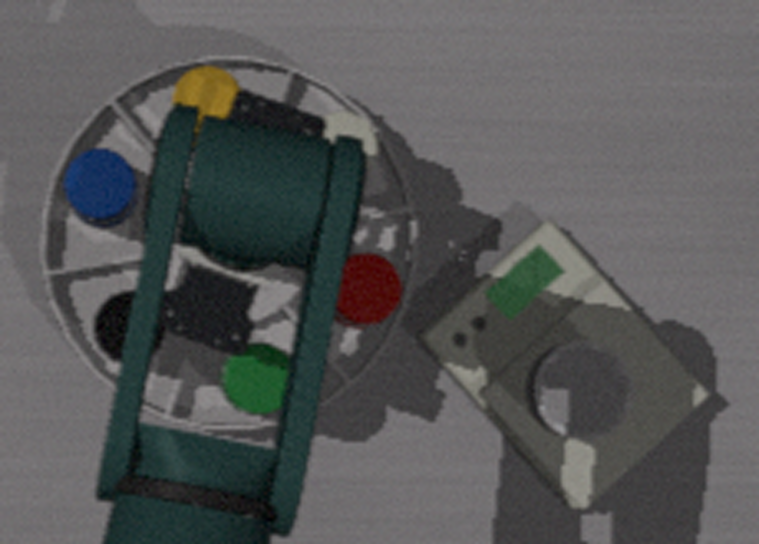

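View pics/wrist9.png

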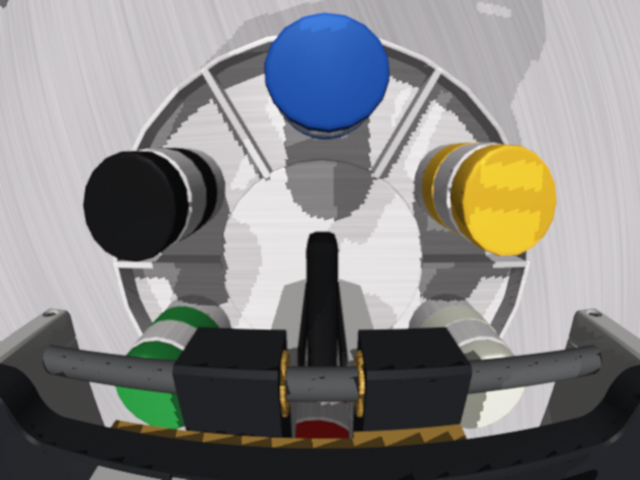

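Everything stands. The bar is at -109.2°, the scale's direction is about -109.1°, and the red jar itself, because of its play in the compartment, is at about -111°. I'll turn 1° more so that both the compartment and the jar are within about 1°.

Emit:
send_rows(rows=[0, 0, 0, 0, 0, 0.4, 0, 0, 0, 0, 0, 0, 0.4, 0, 0, 0, 0, 0, 0, 0.2, 0, 0, 0, 0, 0, 0, 0, 0, 0, 0, 0, 0, 0, 0, 0, 0, 0, 0, 0, 0, 0, 0, 0, 0, 0, 0, 0, 0, 0, 0, 0, 0, 0, 0, 0, 0])

```text
time: 26.05
tool_pos: [0.5696, -0.0468, 0.0981]
ee_rot: [3.14, -0.003, -0.318]
wrist_force: [-0.2, -5.9, 2.6]
width: 0.0139
```

```bash
python3 - <<'E'
from m import *
o=get_obs();print(o["time"],o["tool_pos"].round(4),np.degrees(o["ee_rot"]).round(2),o["qvel"].round(4),o["wrist_force"].round(1),o["width"])
s=snapshot("top");b=blobs(masks(s["color"])["red"],1)[0];p=cast(s,b[0],.12)[0]
for c in [(.5678,-.0427),(.5688,-.042)]: print(p, np.degrees(np.arctan2(p[1]-c[1],p[0]-c[0])))
w=snapshot("wrist");cv2.imwrite("pics/w10.png",w["color"][:,:,::-1])
# can / scoop unmoved: compare with first top picture
a=cv2.imread("pics/top0.png");n=s["color"][:,:,::-1]
cv2.imwrite("pics/cmp.png",np.hstack([a[140:360,130:260],n[140:360,130:260]]).repeat(2,0).repeat(2,1))
E
```

```text
26.05 [ 0.5696 -0.0468  0.0981] [179.94  -0.18 -18.19] [ 0.001   0.0022 -0.0014 -0.0008  0.0013 -0.0005] [-0.2 -5.9  2.6] 0.013904121038799518
[ 0.5299125  -0.14673751  0.12      ] -110.01018429449742
[ 0.5299125  -0.14673751  0.12      ] -110.36922258908366
```

View pics/cmp.png

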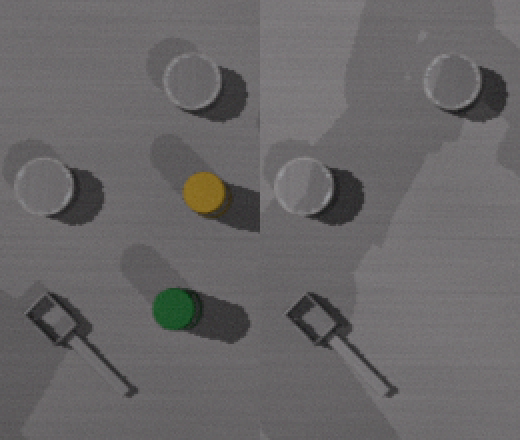

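View pics/w10.png

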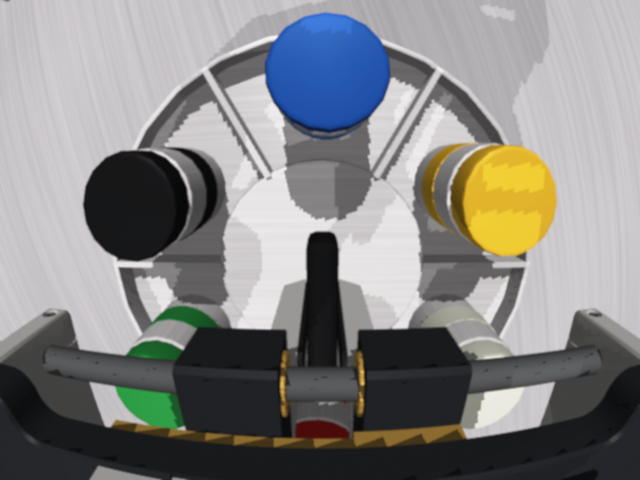

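The cans (around (228,181) and (152,233)) and the scoop are where they started. All six jars stand in the carousel, and the bar is gripped at a steady 13.9 mm. Handing in.

```bash
python3 -c "
from bench import *
print(close_job()); "
```

```text
the job is handed in; nothing more can be done
None
```

I put the green jar and the yellow jar upright into the two empty compartments. I then took the centre handle and turned the carousel about 79° counter-clockwise. I handed the job in at about 26 s with the gripper still closed on the handle (13.9 mm wide, about 6 N side load).

**Last checks:**
- **Jars, cans and scoop:** all six jars stand in the carousel. The cans on the bench and the scoop look unmoved next to the first picture; I did not measure the can on the scale again.
- **Aim at the scale:** the red compartment points at -108.2° and the red jar itself at about -110.2°, while the scale lies at -108.9° to -109.4°. The compartment and the jar differ by about 2° because the jar has play in its compartment. I split that difference, so each is about 1° off.
- **Disagreement:** gripping the handle suggested the turning axis lies 2–4 mm lower in y than the camera showed. That is about the calibration error, and I left it as a light side load.

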